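# Re-seat a vial spinner's drive spool with sprung tongs

### The job

The drive spool of the heated vial spinner has to go from the well it sits in to the free well at the right-hand end. Take the sprung tongs from their stand, reach down the well and squeeze them shut on the neck of the spool, lift it out, lower it into the free well and turn it under light pressure until its slots drop over the drive dog and it sits fully home on the floor of the well; then stand the tongs back upright in their stand. Handle the soft plastic spool with the tongs only, squeeze it no harder than it needs, never force anything down into the spinner, and leave the vial and the other things where they are.

Things in the scene. Friction and masses are not known exactly. Their poses are not given: they have to be found in the camera images.
- spinner: Heated vial spinner, fixed: white housing 170 x 200 x 72 mm (x, y, z), control panel on its front (-x). An aluminium block, 64 x 164 mm, stands out of it to 100 mm height, with three round wells in a row along y, 50 mm apart, 40 mm across, 70 mm deep. Origin: on the counter under the middle well; z up, +y to the left-hand end. Well floors: 30 mm above the origin.
- well_right (a point): Floor centre of the free, right-hand well (-y end). Each well floor has a steel drive dog in its middle: a flat cross of four arms, 18 mm tip to tip, arms 4 mm wide, 5 mm high. It turns about the well's axis only if driven with over 0.06 N m. The angle of this well's dog is unknown and not measured; it is at least 0.25 rad off the spinner's x and y, along which the other two start.
- spool: Drive spool, white soft plastic, 45 g, 29 mm tall, home at the bottom of the left or middle well. Origin: centre of the underside, z up. Round flange 38 mm across, 12 mm thick (1 mm play all round in a well, lower edge bevelled 2.5 mm). Two crossed slots, 7.6 mm wide, 6 mm deep, run through its underside along its x and y. Pressed on the spinner with over 30 N it is damaged.
- spool_neck (a point): Middle of the spool's neck, 18 mm above its underside. The neck is round, 11 mm across, 12 mm long, between the flange and a top disc 16 mm across and 5 mm thick. The tongs must not squeeze it with over 50 N (all contacts added).
- spool_slots (a point): Centre of the crossed slots, 3 mm above the underside. Home, the underside stands on the well floor. Until slots and dog line up (within 0.1 to 0.2 rad; they match every quarter turn) the spool stands 5 mm too high, on the dog. Pressed with under about 6 N it slips over the dog as it is turned; pressed hard it may drag the dog round.
- tongs: Sprung scissor tongs, steel, 110 g, 147 mm tall, upright in their stand, jaws down. Origin: midway between the jaw tips, at their lower end; z up to the handles; arms open and close along y. Open jaws: 34 mm over their outer faces, 12 mm wide (x). Inward V-notched feet, 8 mm tall, 17 to 21 mm apart when open, close on the neck between flange and top disc.
- tongs_grip (a point): Midway between the handles at their middle, 133 mm above the jaw tips; pivot 45 mm below. Handles: flat ribbed plates 16 mm wide (x), 26 mm tall, 42 mm over their outer faces at rest. The jaws stay fully open up to 8 N on each handle; with 10.5 N they reach the neck (handles 36 mm), and about half of the force beyond that presses on it. Held with 4 to 7 N they stay open; 30 N grips the neck well.
- stand: Stand for the tongs, fixed: grey block 56 x 78 x 58 mm (x, y, z) on a steel foot 84 x 104 x 6 mm, with a rectangular socket 15 (x) x 38 mm (y), 50 mm deep, with a flared collar 5 mm high round its mouth. Origin: on the counter under its centre, z up. The tongs stand in it with their y along the stand's y (either way round).
- stand_socket (a point): Centre of the floor of the stand's socket, 8 mm above the counter; the tongs' origin is here at the start and must come back here.
- vial: Capped glass sample vial, 27 mm across, 51 mm tall, standing on the dog of the left or the middle well, whichever the spool is not in. Origin: centre of its underside. To be left alone.
- timer: White lab timer, 35 x 62 x 64 mm, on the counter between stand and spinner. Origin: centre of its underside. To be left alone.
- vial_spare: Sample vial, 27 mm across, 51 mm tall, on the counter left of the spinner. Origin: centre of its underside. To be left alone.
Things that resemble listed ones, but are neither listed nor needed, are in the scene too. Of the things like the tongs, leave any that is blue or red; of the rest the larger one is meant.

How it is judged:
On the way, in this order (a step that is already met when the one before it is completed fails the run):
1. the tongs hold the spool clear above the spinner's block (height (world z) of spool above 0.102 m and contact force between tongs and spool above 2 N), for 0.2 s.
2. the spool, still in the tongs, has dropped over the dog and is home in the right-hand well (horizontal distance between spool and well_right below 0.003 m and z of spool in the frame of well_right below 0.0018 m and angle between spool's own z axis and vertical below 0.06 rad and contact force between tongs and spool above 0.5 N), for 0.1 s.
At the end, for the whole second after the job is handed in: the spool stands fully home in the right-hand well (underside within 1.8 mm of the floor, 3 mm of the centre, upright within 0.06 rad) and the tongs stand upright (0.15 rad) at the bottom of the stand's socket (8 mm sideways, 6 mm in height), both at rest (horizontal distance between spool and well_right below 0.003 m and z of spool in the frame of well_right below 0.0018 m and angle between spool's own z axis and vertical below 0.06 rad and linear speed of spool below 0.02 m/s and horizontal distance between tongs and stand_socket below 0.008 m and z of tongs in the frame of stand_socket below 0.006 m and angle between tongs's own z axis and vertical below 0.15 rad and linear speed of tongs below 0.03 m/s); the robot touches nothing.
It fails at once if the spool is touched by the fingers (contact force between the fingers and spool above 0.5 N).
It fails at once if the spool is squeezed in the tongs with over 50 N (sum of contacts) (contact force between tongs and spool above 50 N).
It fails at once if the spool is forced against the spinner with over 30 N (contact force between spool and spinner above 30 N).
It fails at once if the tongs are forced against the spinner with over 20 N (contact force between tongs and spinner above 20 N).
It fails at once if the vial in the spinner is moved by over 15 mm, or the timer or the spare vial by over 20 mm (distance of vial from where it was at the start of the episode above 0.015 m or distance of any of timer, vial_spare from where it was at the start of the episode above 0.02 m).
It also fails if it takes over 67 s, if anything falls off the work surface, if the arm or the gripper's body presses on something with over 40 N, if the wrist force passes 120 N, or if a joint passes its speed limit or range.

### The arm

A 7-joint arm with a two-finger parallel gripper is mounted at the origin on a cart in front of the work surface, level with it; the furniture and walls round the work are solid. World frame = base frame: x ahead of the robot, y to its left, z up, the work surface at z = 0. Lengths are in m, angles in rad, forces in N, time in s.
With the tool pointing down it reaches from about 0.375 to 0.925 m from the base axis. Payload 3.1 kg.
Tool frame: the origin (TCP) lies between the finger pads; the fingertips stand 19 mm ahead of it and the grasp point (between the pads) is the TCP; z points along the fingers, y is the line along which they close (so a half turn about z gives the same grasp; the last joint's range is limited). The gripper opens to 85 mm and grips with 20 to 120 N. Pads are 22 mm wide; open, the fingers measure 114 mm over their backs; the gripper's body (76 mm by 85 mm) begins 54 mm behind the grasp point. The pads swing forward as they close: fully open they stand 13 mm farther back than shut.
Start: joints at [-1.396, 0.383, 0.044, 1.598, -0.018, 1.161, -0.05], TCP at [0.175, 0.626, 0.25] pointing down, gripper open.
Joint ranges: [-2.61, 2.61], [-0.41, 2.15], [-1.48, 1.57], [0, 2.5], [-1.57, 4.71], [0.05, 1.97], [-2.85, 2.85]. Speed limits (rad/s): [2.79, 2.79, 3.14, 3.14, 3.14, 3.14, 3.14].

### API

Orientations are given as a unit quaternion [x, y, z, w].
In Python, from bench import move_ptp, movel, move_j, move_gripper, pause, inverse_kinematics, read_camera, camera_params, MotionError, sign_off, look_for, tip_of, read_time_s, read_qpos, read_joint_vel, read_effort, read_eef_pos, read_tcp_rot, read_ft_force, read_ft_torque, read_finger_gap, read_grasp_force gives the robot as it stands. Calls block until the motion is done:
- move_ptp(position, orientation): joint-space move of the TCP to a pose.
- movel(position, orientation=None, speed=0.15): straight line of the TCP; orientation=None keeps the orientation; speed is the mean speed in m/s.
- move_j(angles): joint-space move.
- move_gripper(opening, effort=None): finger opening in m; effort is the grip in N (None keeps the last); returns when the fingers have stopped.
- pause(seconds).
- inverse_kinematics(position, orientation): joint angles nearest the present ones, or None.
- read_camera(name): name is "scene" or "top" or "wrist"; returns the picture (420x560x3 uint8, red, green, blue); there is no depth.
- camera_params(name): a dict with "K" (3x3 intrinsics, pixels), "camera_from_world" (4x4, takes a point from world to camera coordinates). Camera axes: x right, y down, z forward; pixel columns grow to the right and rows downward; lengths in m; the calibration is good to about 2 mm. A picture is of the moment at which its call begins: read the wrist's pose just before it. camera_params takes no time and is no camera call; for the wrist camera it gives the pose at the moment of the call.
A pose or a line that the arm cannot do raises MotionError and nothing moves.
- sign_off(): hands the job in; it is judged then, once.
Trained networks look in the newest picture that a camera, given by its name, has taken for a name from the list of things; names that differ only in an ending like _2 or _b are one class to them, and where a whole thing is asked for, a point or a joint stands for the part that bears it (a point fixed in the world has none). Each returns a list of dicts, best first, with "confidence" (0 to 1); they miss things now and then, are a little off and sometimes report something else, mostly with a low value. They report only what shows in the picture. A call takes as long as a camera call. They do not tell look-alikes from the thing itself.
- look_for(camera, name): "at" ([column, row] in pixels, amid what is visible of it).
- tip_of(camera, name): "at" ([column, row] in pixels: a listed point, or the origin of a listed thing).
Readings, each from a call of its own:
- read_time_s(): time.
- read_qpos(): joint angles.
- read_joint_vel(): joint speeds.
- read_effort(): joint torques, N m.
- read_eef_pos(): TCP position.
- read_tcp_rot(): TCP orientation.
- read_ft_force(): force on the tool from outside, world axes, zero at the start.
- read_ft_torque(): the same for the moment, N m.
- read_finger_gap(): finger opening in m.
- read_grasp_force(): force on a finger pad.
Only numpy, scipy, OpenCV 4.12 (cv2) and the standard library are available. Lean on these libraries where they do the work, as an engineer would, in place of code of your own. Each camera call takes 0.05 s, during which the arm holds its last target. There are 200 camera calls.

## Working session

There is one attempt and no reset: what is moved stays moved. The work goes in short steps, each a Python script; the robot and the scene stay as the last script left them, time stands still between calls to the robot, and variables do not carry over. Pictures are saved under pics/ and viewed, at most 10 in all, crops included, and the job is handed in when it is done.

```bash
mkdir -p pics; ls
python3 - <<'E'
from bench import *
import cv2
for c in ("scene","top"):
    im=read_camera(c); cv2.imwrite(f"pics/{c}0.png",im[:,:,::-1])
    for n in ("tongs","spool","spinner","stand","vial","timer","vial_spare"):
        print(c,n,[(d["at"],round(d["confidence"],2)) for d in look_for(c,n)][:4])
    for n in ("tongs_grip","well_right","stand_socket","spool_neck","spinner","stand","tongs"):
        print(c,"tip",n,[(d["at"],round(d["confidence"],2)) for d in tip_of(c,n)][:4])
print(read_time_s(),read_tcp_rot(),camera_params("top"))
E
```

```text
pics
scene tongs [([406.8, 281.9], 0.83), ([374.7, 221.5], 0.69), ([411.2, 265.2], 0.65), ([425.8, 254.6], 0.49)]
scene spool []
scene spinner []
scene stand [([377.1, 256.7], 0.67)]
scene vial []
scene timer [([308.7, 258.3], 0.81)]
scene vial_spare [([137.9, 238.9], 0.57)]
scene tip tongs_grip [([412.6, 259.3], 0.78), ([380.6, 211.4], 0.62)]
scene tip well_right [([375.6, 268.7], 0.75)]
scene tip stand_socket [([373.2, 263.9], 0.69)]
scene tip spool_neck []
scene tip spinner []
scene tip stand [([373.8, 265.8], 0.84)]
scene tip tongs [([402.1, 323.3], 0.62), ([423.4, 281.9], 0.59)]
top tongs [([347.3, 215.2], 0.55), ([385.0, 279.0], 0.54), ([389.9, 223.6], 0.44), ([356.5, 206.5], 0.41)]
top spool [([205.3, 168.6], 0.41)]
top spinner [([209.0, 182.6], 0.78)]
top stand [([342.6, 214.8], 0.9)]
top vial [([205.5, 169.5], 0.56), ([187.3, 167.8], 0.38)]
top timer [([300.3, 227.7], 0.56)]
top vial_spare []
top tip tongs_grip [([384.5, 252.7], 0.65), ([355.1, 203.6], 0.54), ([389.1, 275.0], 0.45), ([393.8, 222.7], 0.43)]
top tip well_right [([225.7, 166.5], 0.85)]
top tip stand_socket [([348.4, 213.4], 0.63)]
top tip spool_neck [([208.7, 171.9], 0.66), ([205.2, 170.2], 0.51), ([294.5, 226.5], 0.2)]
top tip spinner [([211.9, 174.2], 0.72), ([206.6, 170.2], 0.65), ([205.5, 176.9], 0.28)]
top tip stand [([349.0, 211.9], 0.79)]
top tip tongs [([383.3, 227.3], 0.63), ([379.8, 248.9], 0.58), ([350.0, 213.7], 0.41), ([374.4, 279.7], 0.41)]
1.5 [ 1.35960978e-01  9.90714192e-01 -3.41369128e-05 -3.16833037e-05] {'K': array([[433.94640217,   0.        , 274.58328922],
       [  0.        , 433.94640217, 213.12765703],
       [  0.        ,   0.        ,   1.        ]]), 'camera_from_world': array([[ 0.02819564, -0.99951022,  0.01357675,  0.00338079],
       [-0.9925077 , -0.02960829, -0.11854033,  0.39879973],
       [ 0.11888426, -0.01013271, -0.99285642,  1.25039451],
       [ 0.        ,  0.        ,  0.        ,  1.        ]])}
```

Run:
```python
import cv2,numpy as np
a=cv2.imread("pics/scene0.png");b=cv2.imread("pics/top0.png")
b2=cv2.resize(b[110:310,150:430],None,fx=2.8,fy=2.8,interpolation=cv2.INTER_CUBIC)
cv2.imwrite("pics/top0c.png",b2)
```

```text
(no output)
```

View pics/scene0.png

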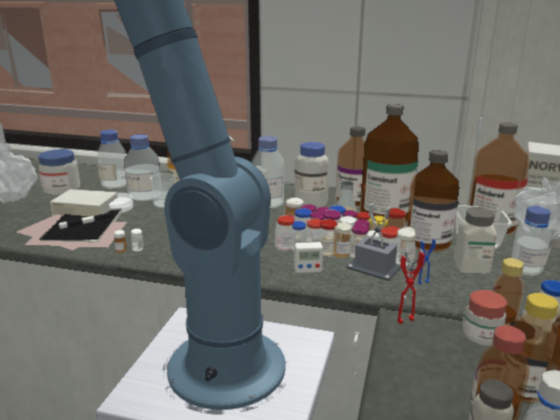

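View pics/top0c.png

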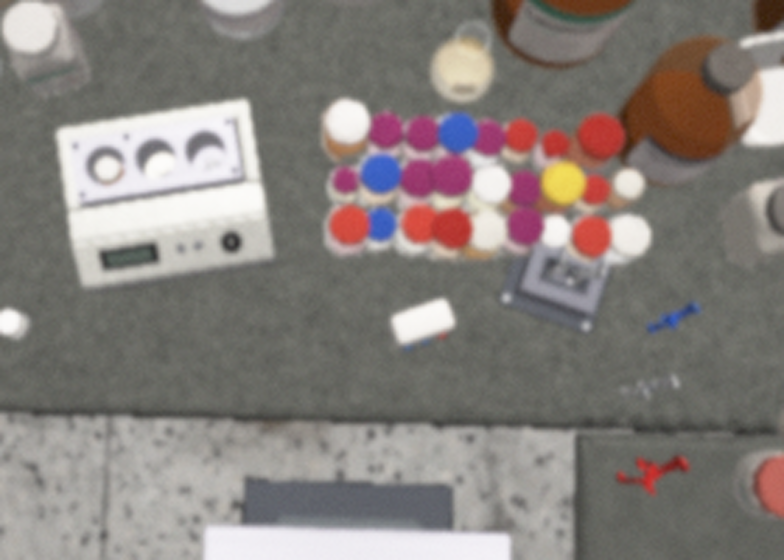

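The top view shows these tongs-like things:
- A steel pair stands in the grey stand, at about (354,206).
- A blue pair lies at (390,224).
- A red pair is at (383,279).
- A small steel pair lies at about (382,247).

The pair in the stand fits the description. The spinner is at about (209,180), with wells at about (187,169), (206,167) and (224,165).

```bash
cat > h.py <<'E'
from bench import *
import numpy as np, cv2
from scipy.spatial.transform import Rotation as R
def on_plane(P,uv,z):
    K=P["K"];T=P["camera_from_world"];r=T[:3,:3].T@np.linalg.inv(K)@np.array([uv[0],uv[1],1.]);o=-T[:3,:3].T@T[:3,3]
    return o+r*(z-o[2])/r[2]
def proj(P,p):
    c=P["camera_from_world"]@np.r_[p,1.];q=P["K"]@c[:3];return q[:2]/q[2]
def quat(a):  # tool down, tool y axis at angle a in world xy
    y=np.array([np.cos(a),np.sin(a),0]);z=np.array([0,0,-1.]);x=np.cross(y,z)
    return R.from_matrix(np.c_[x,y,z]).as_quat()
def f(*a): print(*[np.round(np.asarray(v,float),4).tolist() if not isinstance(v,str) else v for v in a])
E
python3 - <<'E'
from h import *
P=camera_params("top")
c=lambda u,v:(150+u/2.8,110+v/2.8)
for n,uv,z in [("wellR",(225.7,166.5),.03),("stand",(349,212),0),("sock",(348.4,213.4),.008),("grip",(355.1,203.6),.141),("timer",c(423,322),.06),("spare",c(12,322),.05),
  ("hTL",c(57,130),.072),("hTR",c(247,100),.072),("hBR",c(272,258),.0),("hBL",c(83,287),.0),
  ("blkFL",c(83,203),.1),("blkFR",c(244,178),.1),("wL",c(105,165),.1),("wM",c(158,158),.1),("wR",c(206,151),.1),
  ("footL",c(507,298),.006),("footR",c(587,326),.006),("colTL",c(540,250),.06)]: f(n,on_plane(P,uv,z))
W=camera_params("wrist"); T=np.linalg.inv(W["camera_from_world"]); f(T,W["K"],read_eef_pos()); f(R.from_quat(read_tcp_rot()).as_matrix())
q=read_qpos()
for a in np.arange(0,3.2,.4):
  for p in ([.49,-.19,.3],[.62,.2,.3]): 
    j=inverse_kinematics(p,quat(a)); f(a,p[0], j if j is not None else -1)
E
```

```text
wellR [0.5322, 0.1633, 0.03]
stand [0.4114, -0.2083, 0.0]
sock [0.4062, -0.2051, 0.008]
grip [0.4166, -0.1986, 0.141]
timer [0.3624, -0.061, 0.06]
spare [0.351, 0.3576, 0.05]
hTL [0.5471, 0.3179, 0.072]
hTR [0.5847, 0.1254, 0.072]
hBR [0.4321, 0.0979, 0.0]
hBL [0.3948, 0.2978, 0.0]
blkFL [0.4671, 0.2814, 0.1]
blkFR [0.4972, 0.1231, 0.1]
wL [0.5061, 0.2617, 0.1]
wM [0.5148, 0.2094, 0.1]
wR [0.5234, 0.162, 0.1]
footL [0.3958, -0.1538, 0.006]
footR [0.3684, -0.2393, 0.006]
colTL [0.44, -0.1794, 0.06]
[[0.2687, 0.9128, 0.3076, 0.095], [0.9632, -0.2544, -0.0862, 0.6477], [-0.0005, 0.3194, -0.9476, 0.3739], [0.0, 0.0, 0.0, 1.0]] [[335.3857, 0.0, 283.3324], [0.0, 335.3857, 213.3574], [0.0, 0.0, 1.0]] [0.1751, 0.626, 0.2502]
[[-0.963, 0.2694, -0.0001], [0.2694, 0.963, -0.0001], [0.0001, -0.0001, -1.0]]
0.0 0.49 [-0.5512, 0.1262, 0.9203, 1.8707, -0.1078, 1.1962, 0.4049]
0.0 0.62 [-0.8668, 0.4, 0.6485, 1.562, -0.2493, 1.2637, -0.1806]
0.4 0.49 [-0.5512, 0.1262, 0.9203, 1.8707, -0.1078, 1.1962, 0.8049]
0.4 0.62 [-0.8184, 0.3877, 0.5809, 1.5597, -0.2197, 1.2601, 0.1959]
0.8 0.49 [-0.3527, 0.1078, 0.6963, 1.8644, -0.0743, 1.1953, 1.168]
0.8 0.62 [-0.7685, 0.3774, 0.5127, 1.5572, -0.1912, 1.2572, 0.5733]
1.2 0.49 [-0.7214, 0.1642, 1.1269, 1.8749, -0.1591, 1.2, 1.6583]
1.2 0.62 [-0.7174, 0.3688, 0.4441, 1.5547, -0.1637, 1.2551, 0.9515]
1.6 0.49 [0.4532, 0.1139, -0.1738, 1.8298, 0.0211, 1.1997, 1.8729]
1.6 0.62 [-0.6905, 0.3651, 0.4083, 1.5533, -0.1497, 1.2543, 1.3405]
2.0 0.49 [0.8528, 0.1501, -0.6097, 1.8122, 0.0918, 1.2074, 2.2157]
2.0 0.62 [-0.6421, 0.3594, 0.3445, 1.5508, -0.1254, 1.2532, 1.7213]
2.4 0.49 [1.2156, 0.2343, -1.0367, 1.7992, 0.2138, 1.2288, 2.5184]
2.4 0.62 [-0.6072, 0.3562, 0.2989, 1.549, -0.1083, 1.2527, 2.108]
2.8 0.49 [-0.9163, 0.4567, 1.5328, 1.8781, -0.4781, 1.2793, -2.7232]
2.8 0.62 [-0.5624, 0.3531, 0.2406, 1.5466, -0.0869, 1.2524, 2.4912]
```

Run:
```python
from h import *
def look(name,names,tips):
    W=camera_params("wrist"); im=read_camera("wrist"); cv2.imwrite(f"pics/{name}.png",im[:,:,::-1]); np.savez(f"pics/{name}.npz",**W)
    for n in names: print(name,n,[(np.round(d["at"],1).tolist(),round(d["confidence"],2)) for d in look_for("wrist",n)][:4])
    for n in tips: print(name,"tip",n,[(np.round(d["at"],1).tolist(),round(d["confidence"],2)) for d in tip_of("wrist",n)][:4])
P=camera_params("top")
f(on_plane(P,(409,135),.2),on_plane(P,(409,135),.15),on_plane(P,(382,174),0))
move_ptp([.603,.165,.25],quat(1.30)); f(read_time_s(),read_qpos())
look("w1",["spool","vial"],["well_right","spool_neck","spool","vial","spinner"])
move_ptp([.415,-.2,.30],quat(1.26)); f(read_time_s(),read_qpos())
look("w2",["tongs","stand"],["tongs_grip","stand_socket","tongs","stand"])
```

```text
[0.5918, -0.326, 0.2] [0.6076, -0.3423, 0.15] [0.5306, -0.3077, 0.0]
3.75 [-0.7177, 0.3604, 0.4781, 1.6794, -0.1801, 1.1457, 1.1117]
w1 spool [([303.7, 85.5], 0.96)]
w1 vial [([365.9, 51.5], 0.94)]
w1 tip well_right [([264.4, 110.4], 0.77)]
w1 tip spool_neck [([310.3, 88.7], 0.84)]
w1 tip spool [([306.4, 89.0], 0.9)]
w1 tip vial [([355.4, 59.9], 0.59)]
w1 tip spinner []
5.675 [-0.4775, -0.0861, 0.8075, 2.0031, 0.0672, 1.1984, 1.5668]
w2 tongs [([162.7, 108.2], 0.79), ([167.0, 180.3], 0.74), ([109.9, 10.9], 0.73), ([275.0, 193.5], 0.58)]
w2 stand [([279.3, 165.5], 0.94)]
w2 tip tongs_grip [([158.5, 180.4], 0.78), ([154.0, 106.3], 0.74), ([275.3, 201.5], 0.66)]
w2 tip stand_socket [([278.5, 171.2], 0.65)]
w2 tip tongs [([155.5, 22.5], 0.79), ([276.7, 167.5], 0.71), ([183.5, 104.1], 0.59), ([182.9, 167.1], 0.57)]
w2 tip stand [([277.5, 170.8], 0.6)]
```

View pics/w1.png

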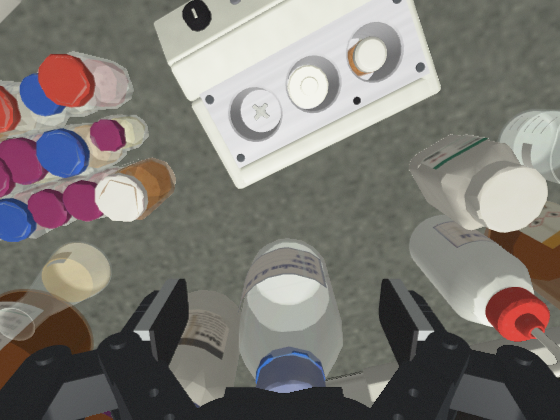

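View pics/w2.png

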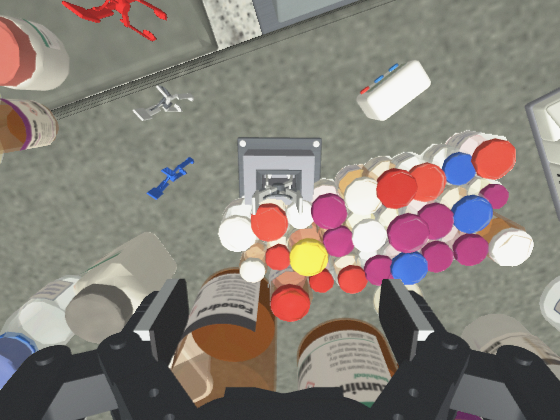

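Run:
```python
import cv2,numpy as np
a=cv2.imread("pics/w2.png")[125:235,225:335];b=cv2.imread("pics/w1.png")[35:145,220:420]
a=cv2.resize(a,None,fx=4,fy=4,interpolation=cv2.INTER_CUBIC)
b=cv2.resize(b,(800,440),interpolation=cv2.INTER_CUBIC)
b=b[:,:360]  # right + part of middle well
cv2.imwrite("pics/ab.png",np.hstack([a,b]))
```

```text
(no output)
```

View pics/ab.png

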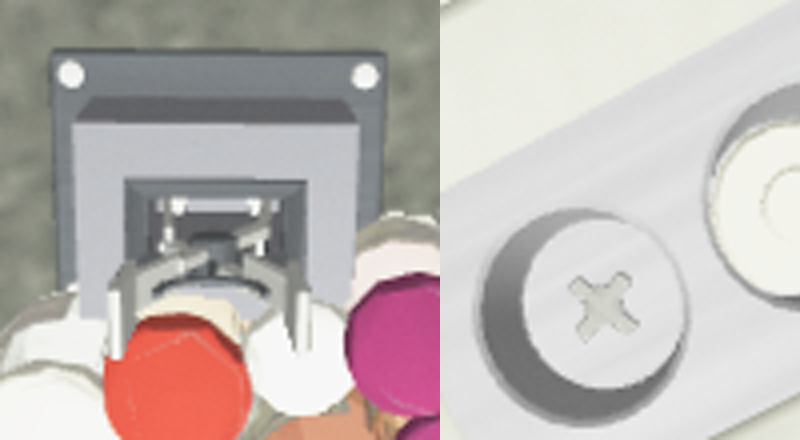

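Run:
```python
from h import *
W1=dict(np.load("pics/w1.npz"));W2=dict(np.load("pics/w2.npz"))
c2=lambda u,v:(225+u/4,125+v/4); c1=lambda u,v:(220+(u-440)/4,35+v/4)
g=lambda p,q:np.arctan2(*(p-q)[1::-1])
a,b=[on_plane(W2,c2(*u),.006) for u in((52,52),(385,52))]; f("foot",a,b,np.linalg.norm(b-a),g(b,a))
a2,b2=[on_plane(W2,c2(*u),.058) for u in((75,125),(358,125))]; f("blk",a2,b2,np.linalg.norm(b2-a2),g(b2,a2))
th=g(b,a)
xd=np.array([np.sin(th),-np.cos(th),0])  # stand x = y rotated -90deg
f("stand c from foot",(a+b)/2+.042*xd,"from blk",(a2+b2)/2+.028*xd)
f("grip",on_plane(W2,(278,203.7),.141),on_plane(W2,(275.3,201.5),.141), "sock",on_plane(W2,(278.5,171.2),.008))
f("wellR rim",on_plane(W1,c1(582,317),.1),"dog",on_plane(W1,c1(605,307),.035),"net",on_plane(W1,(264.4,110.4),.03))
f("neck",on_plane(W1,(310.3,88.7),.053),"spool top",on_plane(W1,(311,86),.064),"spool",on_plane(W1,(306.4,89),.035))
f("vial top",on_plane(W1,(371,52),.086))
p,q,r,s=[on_plane(W1,c1(*u),.035) for u in((585,340),(628,280),(575,288),(635,322))]
f("dog",g(q,p),g(s,r),np.linalg.norm(q-p),np.linalg.norm(s-r))
# rims/edges of block: corner screws from w1 (full px)
sc=[on_plane(W1,u,.1) for u in((210,99),(240,158),(387,6),(420,67))]; f("screws",*sc)
f("yaw",g(sc[2],sc[0]),g(sc[3],sc[1]),"centre",sum(sc)/4)
```

```text
foot [0.3619, -0.2404, 0.006] [0.3926, -0.1434, 0.006] 0.1017 1.2641
blk [0.379, -0.2329, 0.058] [0.4022, -0.1594, 0.058] 0.077 1.2641
stand c from foot [0.4173, -0.2046, 0.006] from blk [0.4173, -0.2046, 0.058]
grip [0.4178, -0.2048, 0.141] [0.4152, -0.2065, 0.141] sock [0.4155, -0.2057, 0.008]
wellR rim [0.5264, 0.1646, 0.1] dog [0.5266, 0.165, 0.035] net [0.5263, 0.168, 0.03]
neck [0.519, 0.2143, 0.053] spool top [0.5172, 0.2145, 0.064] spool [0.5181, 0.2121, 0.035]
vial top [0.5058, 0.2636, 0.086]
dog 2.2191 0.8019 0.0175 0.0163
screws [0.5063, 0.134, 0.1] [0.5559, 0.1425, 0.1] [0.4803, 0.2764, 0.1] [0.5264, 0.2935, 0.1]
yaw 1.7517 1.7633 centre [0.5172, 0.2116, 0.1]
```

The crops show the tongs' handles at about (255,205) and (300,205) in w2, in the stand, with vial caps just behind them. In w1 the right well is free and its dog's cross shows at (261,112). The spool is in the middle well at (311,86) and the vial in the left one at (370,53). Next I grasp the tongs.

```bash
cat >> h.py <<'E'
ST=np.array([.4173,-.2048]); TA=1.264; MID=np.array([.5177,.2138]); RIGHT=np.array([.5268,.1648]); SY=1.755
def tri(P1,u1,P2,u2):
    X=cv2.triangulatePoints(P1["K"]@P1["camera_from_world"][:3],P2["K"]@P2["camera_from_world"][:3],np.float64(u1).reshape(2,1),np.float64(u2).reshape(2,1))
    return (X[:3]/X[3]).ravel()
E
python3 - <<'E'
from h import *
W2=dict(np.load("pics/w2.npz"));P=camera_params("top")
t=tri(W2,(270,222),P,(361,194.6)); f("redcap",t)
if t[2]<.11:
    move_gripper(.064,20)
    movel([*ST,.18],quat(TA),.2); f("F",read_ft_force())
    movel([*ST,.141],quat(TA),.08); f(read_eef_pos(),read_ft_force())
    for o in (.046,.044,.043,.042,.0415,.041,.0405,.040):
        move_gripper(o,20); g=read_grasp_force(); f(o,read_finger_gap(),g,read_ft_force(),read_time_s())
        if g>4: break
E
```

```text
redcap [0.4507, -0.2257, 0.086]
F [-0.2266, 0.4914, 0.4421]
[0.4176, -0.205, 0.1413] [0.0286, -0.8074, 0.8435]
0.046 0.0458 0.0 [-0.1488, -0.6084, -0.5745] 8.0833
0.044 0.0443 0.0 [-0.2099, 0.4917, -0.9934] 8.3
0.043 0.0433 0.1631 [0.2351, -0.3033, 0.6919] 8.5167
0.042 0.0423 8.0349 [-0.4868, 0.1204, 1.3891] 8.7333
```

Run:
```python
from h import *
for o in (.0422,.0424,.0426):
    move_gripper(o,20); g=read_grasp_force(); f(o,read_finger_gap(),g)
    if 4<=g<=7: break
movel([*ST,.16],quat(TA),.06); f(read_eef_pos(),read_ft_force(),read_grasp_force(),read_finger_gap())
movel([*ST,.25],quat(TA),.15); f(read_eef_pos(),read_ft_force(),read_grasp_force(),read_finger_gap(),read_time_s())
im=read_camera("wrist");cv2.imwrite("pics/w3.png",im[:,:,::-1])
print(tip_of("wrist","tongs")[:2],tip_of("wrist","tongs_grip")[:2])
f(proj(camera_params("wrist"),[*ST,.117]))
```

```text
0.0422 0.0423 7.3835
0.0424 0.042 5.7355
[0.4175, -0.2047, 0.1604] [-0.2349, 0.0711, -0.8745] 6.0331 0.0428
[0.4166, -0.2044, 0.2492] [-0.5436, 0.2643, -0.1978] 6.0165 0.0422 10.3833
[{'at': [281.3, 209.7], 'confidence': 0.9}, {'at': [142.0, 13.0], 'confidence': 0.71}] [{'at': [148.2, 194.6], 'confidence': 0.83}, {'at': [135.7, 102.3], 'confidence': 0.6}]
[284.3839, 211.4308]
```

Run:
```python
from h import *
movel([*ST,.29],quat(TA),.2)
movel([*MID,.29],quat(TA),.25)
movel([*MID,.245],quat(TA),.1); f(read_eef_pos(),read_grasp_force(),read_finger_gap(),read_time_s())
W=camera_params("wrist"); im=read_camera("wrist");cv2.imwrite("pics/w4.png",im[:,:,::-1]); np.savez("pics/w4.npz",**W)
for n in("tongs","spool_neck","well_right","spool"): print(n,tip_of("wrist",n)[:2])
f("tip pred",proj(W,[*MID,.112]),"neck pred",proj(W,[*MID,.053]),"R",proj(W,[*RIGHT,.1]),"M",proj(W,[*MID,.1]))
c=cv2.resize(im[110:300,190:430,::-1],None,fx=3,fy=3,interpolation=cv2.INTER_CUBIC);cv2.imwrite("pics/w4c.png",c)
```

```text
[0.5179, 0.2136, 0.2451] 6.0179 0.0428 13.3583
tongs [{'at': [283.6, 180.7], 'confidence': 0.63}]
spool_neck [{'at': [284.3, 188.7], 'confidence': 0.56}]
well_right [{'at': [243.7, 208.0], 'confidence': 0.73}, {'at': [328.3, 160.7], 'confidence': 0.2}]
spool [{'at': [282.8, 180.7], 'confidence': 0.65}]
tip pred [284.4155, 208.8204] neck pred [284.2573, 190.1769] R [233.2566, 230.4775] M [284.3782, 204.4278]
```

View pics/w4c.png

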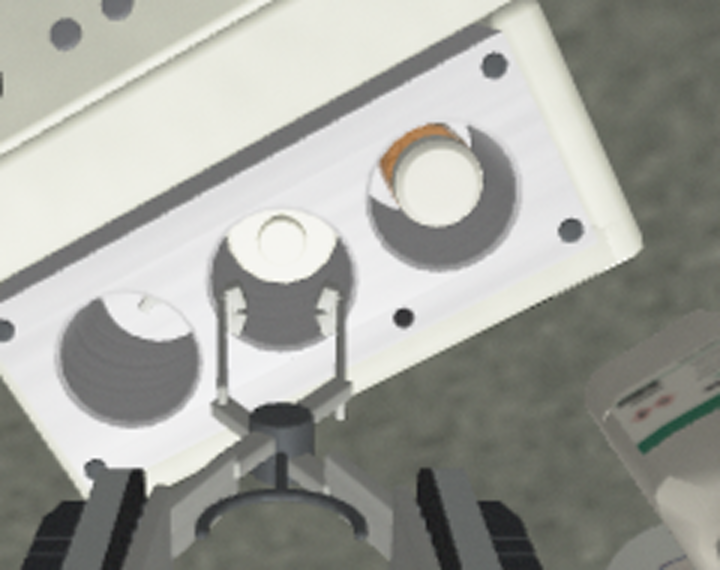

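Run:
```python
from h import *
W=dict(np.load("pics/w4.npz")); im=cv2.imread("pics/w4.png"); s=8
r0,c0=165,240
c=cv2.resize(im[r0:r0+72,c0:c0+90],None,fx=s,fy=s,interpolation=cv2.INTER_CUBIC)
y=np.array([np.cos(TA),np.sin(TA)]);x=np.array([y[1],-y[0]]); tc=np.array([.5179,.2136])
def px(p): return tuple(int(v) for v in ((proj(W,p)-[c0,r0]+.5)*s))
for sg in(-1,1):
  for z,col in((.112,(0,0,255)),(.120,(0,200,0))):
    for dx in(-.006,.006): cv2.circle(c,px([*(tc+sg*.017*y+dx*x),z]),4,col,-1)
for t in np.linspace(0,6.28,60): cv2.circle(c,px([*(MID+.02*np.array([np.cos(t),np.sin(t)])),.1]),2,(255,0,0),-1)
cv2.imwrite("pics/w4o.png",c)
```

```text
(no output)
```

View pics/w4o.png

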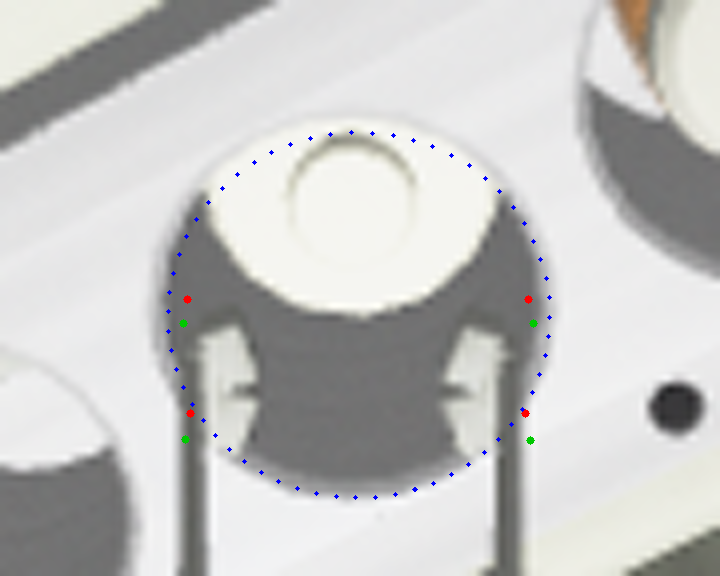

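The overlay shows the middle well's rim centred at about (284,203). The jaws sit centred sideways but about 1.5 mm too far from the robot. I'll correct that and go down in force-checked steps.

```bash
cat >> h.py <<'E'
MC=MID+[-.0014,.0005]; OFF=50e-3*np.array([-np.cos(SY),-np.sin(SY)]); RC=MC+OFF
def ff(n=4): return np.mean([read_ft_force() for _ in range(n)],0)
E
python3 - <<'E'
from h import *
t=read_time_s(); F0=ff(8); f(F0,read_time_s()-t)
q=quat(TA); movel([*MC,.245],q,.1)
for z in (.228,.215,.205,.195,.188,.183,.180,.177):
    movel([*MC,z],q,.08); F=ff()-F0; f(z,F)
    if np.abs(F).max()>5: break
f(read_eef_pos(),read_grasp_force(),read_finger_gap(),read_time_s())
E
```

```text
[0.7276, -0.388, -0.736] 0.0
0.228 [-0.4892, -0.3667, 0.0352]
0.215 [-1.1547, 0.0196, 0.4331]
0.205 [-0.9594, 1.0908, -0.189]
0.195 [-0.4694, 0.6916, -0.3571]
0.188 [-0.9941, -1.1276, -0.2949]
0.183 [-0.0394, -0.1804, 0.5025]
0.18 [-0.9569, 0.6962, 0.2582]
0.177 [-1.4785, -0.1652, -0.2386]
[0.5161, 0.2142, 0.1767] 6.017 0.0426 16.0833
```

Run:
```python
from h import *
q=quat(TA); F0=ff(8)
for e in (20,26,30):
    move_gripper(.030,e); f(e,read_finger_gap(),read_grasp_force(),ff()-F0,read_time_s())
f(read_eef_pos())
movel([*MC,.180],q,.03); f(ff()-F0)
movel([*MC,.200],q,.06); f(ff()-F0,read_finger_gap())
movel([*MC,.262],q,.1); pause(.3); f(ff()-F0,read_finger_gap(),read_grasp_force(),read_time_s())
im=read_camera("wrist");cv2.imwrite("pics/w5.png",im[:,:,::-1]); np.savez("pics/w5.npz",**camera_params("wrist"))
c=cv2.resize(im[130:280,190:370,::-1],None,fx=4,fy=4,interpolation=cv2.INTER_CUBIC);cv2.imwrite("pics/w5c.png",c)
```

```text
20.0 0.0367 20.1331 [0.8336, 1.0901, 1.7175] 16.3167
26.0 0.0363 25.8236 [1.8059, 0.175, 2.9409] 16.5333
30.0 0.0359 29.6478 [0.1341, 0.395, 4.928] 16.75
[0.5167, 0.2145, 0.1775]
[1.0745, 0.5662, -0.7722]
[1.2477, 1.0399, -1.0984] 0.0356
[0.425, 0.4188, -0.5743] 0.0356 30.2209 18.55
```

View pics/w5c.png

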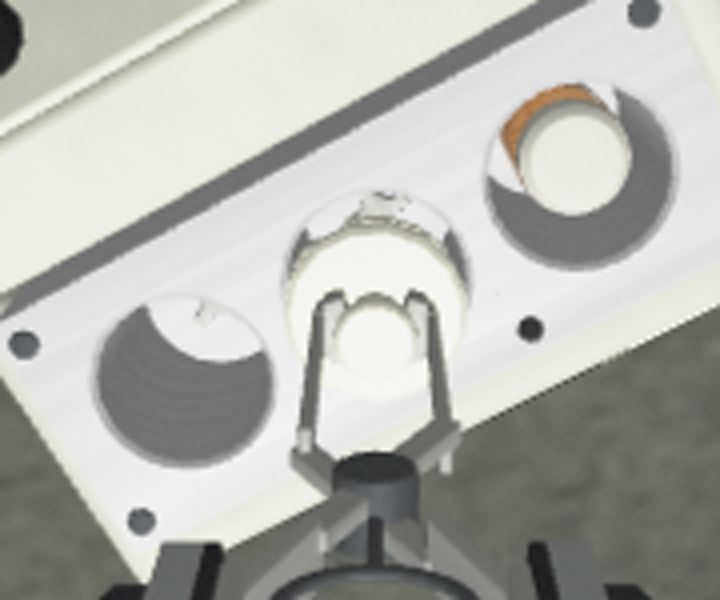

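The spool is held level in the tongs above the middle well. Next: transfer it to the right well, lowering with force checks.

Run:
```python
from h import *
q=quat(TA)
movel([*RC,.262],q,.1); pause(.2); F0=ff(8); np.save("F0.npy",F0); f(F0)
for z in (.252,.247,.245,.243,.240,.235,.225,.21,.197,.190,.187):
    movel([*RC,z],q,.06 if z<.25 else .1); pause(.05); F=ff()-F0; f(z,F,read_finger_gap())
    if np.abs(F).max()>6: break
f(read_eef_pos(),read_grasp_force(),read_time_s())
```

```text
[0.1833, -0.8055, -1.7615]
0.252 [-0.5979, 0.5449, 0.1095] 0.0358
0.247 [-0.2752, 0.3376, 1.09] 0.0358
0.245 [0.6801, 1.4187, 1.0537] 0.0351
0.243 [-0.5196, -0.4852, -0.055] 0.0357
0.24 [-0.2092, 1.2121, -0.1218] 0.0354
0.235 [-0.1679, 0.6683, -0.9872] 0.0362
0.225 [-0.4419, -0.3232, -0.1894] 0.0356
0.21 [0.3038, 0.296, 0.2825] 0.0358
0.197 [0.7276, 1.5038, 0.2054] 0.0359
0.19 [-0.1863, 1.0953, -0.0687] 0.0358
0.187 [-0.2057, 0.4972, -0.4955] 0.0355
[0.5254, 0.1651, 0.1869] 30.2402 23.1
```

Run:
```python
from h import *
F0=np.load("F0.npy"); d=.40; z=.187
movel([*RC,z],quat(TA+d),.15); pause(.1); f("rot",ff()-F0,read_time_s())
while z>.1772 and read_time_s()<40:
    F=ff(6)-F0
    # light pressure: lower until ~2.5 N, otherwise turn on
    if F[2]<2.5: z-=.0007 if z<.184 else .001; movel([*RC,z],quat(TA+d),.03)
    elif F[2]>6: z+=.0005; movel([*RC,z],quat(TA+d),.03)
    elif d<.8: d+=.04; movel([*RC,z],quat(TA+d),.15)
    else: print("no fit"); break
    F=ff(6)-F0; f(z,d,F,read_time_s())
    if abs(F[2])>12 or abs(F[:2]).max()>8: break
f(read_eef_pos(),read_finger_gap(),ff(8)-F0)
```

```text
rot [0.2566, 0.1274, 0.1137] 23.75
0.186 0.4 [-0.5683, 0.8294, 1.3546] 24.0
0.185 0.4 [-0.0134, 0.4452, 0.4355] 24.25
0.184 0.4 [-1.1532, 1.1874, -0.4369] 24.5
0.183 0.4 [-0.6451, 0.7764, -0.505] 24.75
0.1823 0.4 [-0.659, 1.2093, -0.5799] 25.0
0.1816 0.4 [-0.2893, 0.8773, 0.7353] 25.25
0.1809 0.4 [-0.1409, 0.8078, 0.583] 25.5
0.1802 0.4 [-0.0176, 0.965, -0.2667] 25.75
0.1795 0.4 [-0.0578, 0.6508, -0.4765] 26.0
0.1788 0.4 [-0.3429, -0.0455, 0.3162] 26.25
0.1781 0.4 [-0.0157, 0.5223, -0.226] 26.5
0.1774 0.4 [-0.48, 1.0046, 1.092] 26.75
0.1767 0.4 [-0.8286, -0.1205, 6.1578] 27.0
[0.5261, 0.1652, 0.1776] 0.0358 [-0.8286, -0.1205, 6.1578]
```

It dropped straight over the dog: floor contact came at the same tool height as in the first well. Now I release, withdraw and check with the camera.

Run:
```python
from h import *
F0=np.load("F0.npy"); q=quat(TA+.40)
pause(.2); movel([*RC,.1771],q,.03); pause(.2); f(ff(8)-F0)
for o in (.040,.0418,.0424): move_gripper(o,20); f(o,read_finger_gap(),read_grasp_force())
f(ff(8)-F0,read_eef_pos())
for z in (.180,.184,.190,.200,.225,.25):
    movel([*RC,z],q,.05 if z<.2 else .1); F=ff(6)-F0; f(z,F)
    if abs(F).max()>5: break
f(read_grasp_force(),read_finger_gap(),read_time_s())
W=camera_params("wrist"); im=read_camera("wrist");cv2.imwrite("pics/w6.png",im[:,:,::-1]); np.savez("pics/w6.npz",**W)
f(proj(W,[*RC,.1]),proj(W,[*RC,.059]))
c=cv2.resize(im[110:300,190:430,::-1],None,fx=3,fy=3,interpolation=cv2.INTER_CUBIC);cv2.imwrite("pics/w6c.png",c)
```

```text
[-0.4713, -0.4657, 6.9514]
0.04 0.0397 7.0446
0.0418 0.0417 6.4337
0.0424 0.0421 6.024
[-0.3045, 1.2451, 0.1561] [0.5253, 0.1651, 0.1769]
0.18 [0.2052, -0.2013, 0.1329]
0.184 [-0.9341, 1.2739, 0.5679]
0.19 [0.3789, 1.2808, 0.9488]
0.2 [-0.4492, 0.7136, 1.4336]
0.225 [-0.168, 1.3995, -0.0335]
0.25 [0.6327, 0.4118, 0.9836]
6.0152 0.0422 30.125
[283.7212, 203.0673] [283.6671, 190.7551]
```

View pics/w6c.png

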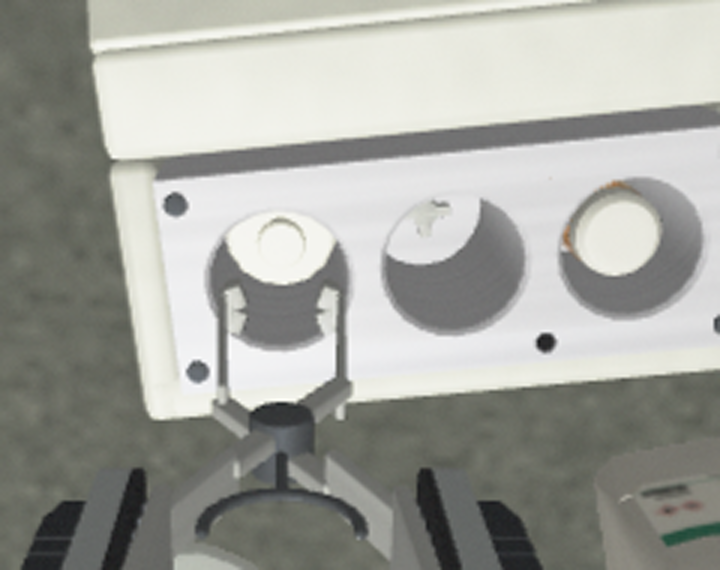

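The spool sits in the right well looking just as it did in the middle one, with the disc at (284,190), and the tongs came out clean. Now they go back to the stand.

Run:
```python
from h import *
movel([*RC,.29],quat(TA+.4),.15)
movel([.5,.06,.29],quat(TA),.2)
q=quat(TA); movel([*ST,.29],q,.2); movel([*ST,.208],q,.12); pause(.2); F0=ff(8); ok=1
W=camera_params("wrist"); im=read_camera("wrist"); cv2.imwrite("pics/w7.png",im[:,:,::-1]); print(tip_of("wrist","tongs")[:1],proj(W,[*ST,.075]))
for z in (.200,.196,.192,.188,.18,.17,.16,.152,.147,.144,.142,.141):
    movel([*ST,z],q,.08); F=ff(6)-F0; f(z,F)
    if abs(F).max()>5: ok=0; break
f(read_eef_pos(),read_time_s(),read_grasp_force())
```

```text
[{'at': [166.4, 181.4], 'confidence': 0.96}] [284.17781301 207.63157336]
0.2 [-0.626, -2.1686, -0.2058]
0.196 [0.081, -1.031, 0.1484]
0.192 [-1.1603, -0.8699, -0.5787]
0.188 [-0.22, -1.1207, -0.7154]
0.18 [-1.0321, -1.223, -0.8967]
0.17 [-0.2082, -0.2004, 0.1528]
0.16 [0.1169, -0.9982, 0.5973]
0.152 [-1.6316, -1.8235, 0.2812]
0.147 [-0.2877, -2.3543, -1.2676]
0.144 [-0.6276, -1.5595, 0.2651]
0.142 [-0.7337, -1.185, -0.7232]
0.141 [-0.0463, -1.5851, 1.5637]
[0.4176, -0.2049, 0.1412] 37.0 6.1169
```

Run:
```python
from h import *
q=quat(TA)
for o in (.044,.048,.064): move_gripper(o,20)
f(read_grasp_force())
movel([*ST,.18],q,.08); movel([.415,-.2,.30],quat(1.26),.15); pause(.3); f(read_time_s())
im=read_camera("wrist");cv2.imwrite("pics/w8.png",im[:,:,::-1])
for n in("tongs_grip","tongs"): print([(np.round(d["at"],1),d["confidence"]) for d in tip_of("wrist",n)])
a=cv2.imread("pics/w2.png")[125:235,225:325];b=cv2.imread("pics/w8.png")[125:235,225:325]
cv2.imwrite("pics/w8c.png",cv2.resize(np.hstack([a,b]),None,fx=4,fy=4,interpolation=cv2.INTER_CUBIC))
```

```text
0.0
39.625
[(array([276.5, 206.8]), 0.96), (array([161.6, 186. ]), 0.84)]
[(array([186.9, 105.1]), 0.86), (array([187.4, 170.7]), 0.79), (array([278.8, 172.5]), 0.75), (array([155.2,  25.8]), 0.62)]
```

View pics/w8c.png

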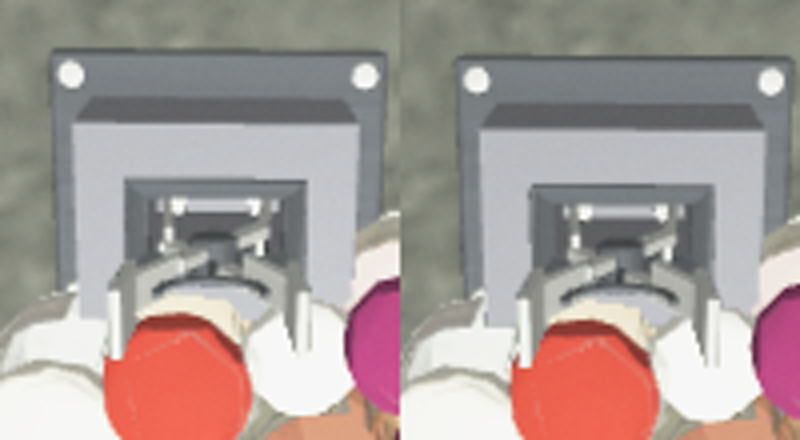

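The tongs stand in the socket as they did at the start: left is before, right is now, with only the small view shift. I'll hand the job in.

```bash
python3 -c "
from bench import *
print(sign_off())"
```

```text
the job is handed in; nothing more can be done
None
```

The spool is home in the right-hand well, the tongs are back upright in their stand, and the job is handed in at about 40 s of the 67 s allowed; `sign_off` gave no verdict.

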